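Drop the ratchet draining board flat

ROBOT

A 6-joint arm with a two-finger parallel gripper is mounted at the origin on the work surface. World frame = base frame: x ahead of the robot, y to its left, z up, the work surface at z = 0. Lengths are in mm, angles in rad, forces in N, time in s.
With the tool pointing down it reaches from about 325 to 900 mm from the base axis. Payload 6.1 kg.
Tool frame: the origin (TCP) lies midway between the tips of the shut fingers; the grasp point (between the pads) lies 19 mm behind it; z points along the fingers, y is the direction in which the jaws open and shut (so a half turn about z gives the same grasp; the last joint's range is limited). The gripper opens to 85 mm and grips with 20 to 120 N. Pads are 22 mm wide; open, the fingers measure 114 mm over their backs; the gripper's body (76 mm by 85 mm) begins 54 mm behind the grasp point. The pads swing forward as they close: fully open they stand 13 mm farther back than shut.
Start: joints at [1.034, 0.22, 1.526, -0, 1.395, -0.126], TCP at [249.587, 572.994, 231.3] pointing down, gripper open.
Joint ranges: [-2.98, 2.98], [-0.91, 2.08], [0.09, 2.57], [-1.24, 4.39], [0.2, 2.65], [-2.68, 2.68]. Speed limits (rad/s): [2.57, 2.57, 3.01, 3.14, 3.14, 3.14].

INTERFACE

Orientations are given as a unit quaternion [w, x, y, z].
In Python, from workcell import robot gives the robot as it stands.
- The arm moves only by the tool play_rows, never from a script. Its argument "rows" is a list of rows, each an object with "linear": the shift along the tool's x, y, z scaled (see below), a list of three; "turn": the turn about the tool's z scaled (see below). A call has 1 to 10 rows; each row shifts and turns the pose as measured when the row begins, along the tool's axes as they then stand; what a row does not reach is not made up. The controller multiplies each number of a shift by 0.1 m and each number of a turn by 8 degrees. A row lasts 1/8 s, in which the tool goes at most 62.5 mm and 10.7 degrees, less where a joint would pass 70% of its speed; a pose out of reach is approached as far as the arm can. A call with a number of a shift or a turn outside -1 to 1 is refused whole. A call with a gripper value outside its range is refused whole. "gripper" is the opening, from 0 (shut) to 1 (fully open), set as the call begins (left out, the last holds). The fingers move at their own pace and stop on an object; "newtons" is the grip in N (left out, the last holds). Time passes only in rows, so rows that do not move let the fingers close. It gives the time, the measured TCP pose, the force and the opening at its end, in the units of the state.
- robot.get_obs(): the state, without advancing time (a new reading comes with each control period).
- robot.capture(name): name is "scene" or "top" or "wrist"; returns (picture, depth): 384x512x3 uint8, red, green, blue; 384x512 float32, mm along the optical axis (not along the pixel's ray), 0 where there is no reading.
- robot.camera_params(name): a dict with "intrinsics" (3x3 intrinsics, pixels), "rvec" (rotation vector, rad) and "tvec" (3), from world to camera coordinates, as OpenCV has them; the wrist camera has in their place "hand_eye" (4x4, takes a point from camera to tool coordinates, whose origin is the TCP and whose axes are the flange's). Camera axes: x right, y down, z forward; pixel columns grow to the right and rows downward; lengths in mm; the calibration is good to about 2 mm. A picture is of the moment at which its call begins: read the wrist's pose just before it. camera_params takes no time and is no camera call.
- robot.hand_in(): hands the job in, once; it reports no verdict.
The state is a dict: "time_s": time; "joint_positions": joint angles; "joint_vel": joint speeds; "tau": joint torques, N m; "tool_pos": TCP position; "tool_rot": TCP orientation; "ft_force": force on the tool from outside, world axes, zero at the start; "moment": the same for the moment, N m; "opening": finger opening in mm.
Only numpy, scipy, OpenCV 4.12 (cv2) and the standard library are available. Lean on these libraries where they do the work, as an engineer would, in place of code of your own. Each camera call takes 0.05 s, during which the arm holds its last target. There are 200 camera calls.

TASK

The slatted wooden draining board on its stand is propped up by its ratchet. Take it by its front bar and raise it through the remaining notches and past the top one, so that the weighted pawl is thrown clear, then lower the board by hand, without letting it drop, until it lies flat on its stand, and let go.

Things in the scene. Friction and masses are not known exactly. Their poses are not given: they have to be found in the camera images.
- bar (a point): centre of the draining board's front bar: round wood, 16 mm thick, level, parallel to the hinge, fixed to the board's free edge, on a 245 mm radius about the hinge. 84 mm of it is clear between two 16 mm wide side arms. The slats end 55 mm from its axis on the hinge side; beyond it there is nothing.
- hinge (a point): middle of the hinge axis, on the fixed stand, 90 mm above the bench. x points level from the bar's side to the back, y along the hinge and bar, z up. With the board flat the bar is at (-245, 0, 0) mm here. The board is 200 mm wide, slats 190 mm long, 0.4 to 0.65 kg. The pawl, a dark steel lever with a weight on top, stands 105 to 150 mm out on the +y side, behind the hinge.
- board (a joint): tilt, rad: 0 = flat, grows as the bar rises, stops at 1.30. At tilt q the bar is at (-245 cos q, 0, 245 sin q) mm in the hinge's frame. Notches hold it at about 0.30, 0.57, 0.84 (each clicks in some 0.1 higher); it starts in the lowest and rises freely. Past 1.1 the pawl has tipped over, stays clear, and the board can be lowered fully. Let go off a notch, it falls.

How it is judged:
By the outcome, as a careful person would: the job done as asked, in the order asked, and still so for the second after the job is handed in, with the robot touching nothing.
It also fails if it takes over 43 s, if anything falls off the work surface, if the arm or the gripper's body presses on something with over 40 N, if the wrist force passes 120 N, or if a joint passes its speed limit or range.

## Working session

There is one attempt and no reset: what is moved stays moved. The work goes in short steps, Python scripts to look and compute and a tool call to move; the robot and the scene stay as the last step left them, time stands still between calls to the robot, and variables do not carry over. Pictures are saved under pics/ and viewed, about 8 in all and at most 12, crops included, and the job is handed in when it is done.

Besides the shell and the picture viewer there is one more tool, called after "Call:" as a command line: name --argument value ..., lists and objects as JSON in quotes. play_rows: Moves the arm, as the interface text tells. Shifts and turns lie within -1 to 1; 1 stands for 0.1 m of shift or 8 degrees of turn. Its arguments: {"type":"object","properties":{"rows":{"type":"array"},"gripper":{"type":"number"},"newtons":{"type":"number"}},"required":["rows"]}

```bash
mkdir -p pics; cat > h.py <<'E'
import numpy as np,cv2
from workcell import robot
from scipy.spatial.transform import Rotation as R
def grab(n,tag):
    o=robot.get_obs(); p,d=robot.capture(n); cv2.imwrite(f'pics/{tag}.png',p[:,:,::-1]); np.savez(f'pics/{tag}.npz',p=p,d=d,tp=o['tool_pos'],tr=o['tool_rot']); return p,d,o
def cam(n,o=None):
    c=robot.camera_params(n);K=np.array(c['intrinsics'])
    if n=='wrist':
        H=np.array(c['hand_eye']);q=o['tool_rot'];Rt=R.from_quat([q[1],q[2],q[3],q[0]]).as_matrix()
        return K,Rt@H[:3,:3],Rt@H[:3,3]+np.array(o['tool_pos'])
    Rw=cv2.Rodrigues(np.array(c['rvec'],float))[0];return K,Rw.T,-Rw.T@np.array(c['tvec']).ravel()
def cloud(K,Rm,t,d):
    v,u=np.mgrid[:d.shape[0],:d.shape[1]]
    c=np.stack([(u-K[0,2])/K[0,0]*d,(v-K[1,2])/K[1,1]*d,d],-1)
    P=c@Rm.T+t; P[d<=0]=np.nan; return P
E
python3 - <<'E'
from h import *
ims=[]
for n in('scene','top'):
    p,d,o=grab(n,n+'0'); ims.append(p)
    K,Rm,t=cam(n);print(n,t.round(),Rm.round(2).tolist(),(d>0).mean())
print(o)
cv2.imwrite('pics/both.png',cv2.resize(np.hstack(ims),(800,300))[:,:,::-1])
E
```

```text
scene [893. 545. 534.] [[-0.87, 0.27, -0.4], [0.49, 0.48, -0.73], [-0.0, -0.83, -0.55]] 0.9959767659505209
top [476.  18. 854.] [[0.1, -0.97, 0.2], [-0.99, -0.1, 0.02], [0.01, -0.2, -0.98]] 0.9959564208984375
{'time_s': 0.05, 'joint_positions': array([ 1.03390422e+00,  2.21237774e-01,  1.52758952e+00,  2.03401895e-05,
        1.39467680e+00, -1.26089863e-01]), 'joint_vel': array([-8.36856937e-04, -3.16898953e-05, -3.63006359e-04, -1.73868659e-03,
        8.84121940e-04,  1.19220995e-03]), 'tau': array([ 9.86663508e-04, -4.98609173e+01, -3.90871882e+01, -2.23084953e-04,
        6.17720289e-03, -8.78531381e-06]), 'tool_pos': array([249.27969599, 572.49606458, 230.20343756]), 'tool_rot': array([-3.20507812e-04,  2.03961529e-01,  9.78978438e-01, -9.00429624e-04]), 'ft_force': array([-0.10055211,  0.12055228,  0.33967526]), 'moment': array([ 0.00778094, -0.0548936 , -0.01126539]), 'opening': 85.14102684726853}
```

View pics/both.png

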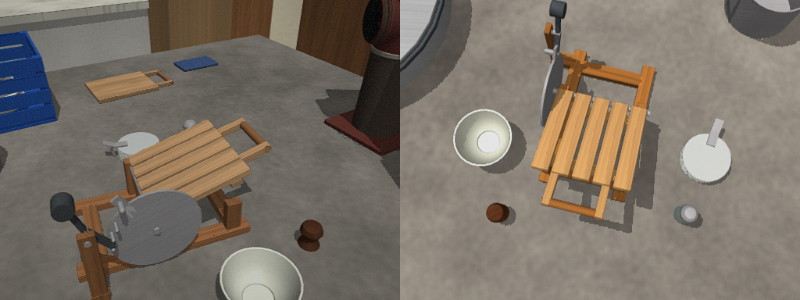

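The pair shows the scene view on the left, with the bar about composite px (245,125)-(269,150), and the top view on the right, with the bar about (548,205)-(600,214). The pawl and ratchet disc are on the left in the top view. Next I measure the bar and hinge from both views.

```bash
python3 - <<'E'
from h import *
a=np.load('pics/scene0.npz')['p'][130:230,290:370];b=np.load('pics/top0.npz')['p'][200:290,160:280]
cv2.imwrite('pics/crop.png',np.hstack([cv2.resize(a,(400,500)),cv2.resize(b,(400,300)).repeat(1,0) if 0 else cv2.copyMakeBorder(cv2.resize(b,(400,300)),0,200,0,0,0)])[:,:,::-1])
z=np.load('pics/top0.npz');K,Rm,t=cam('top');P=cloud(K,Rm,t,z['d'])
for v in range(205,290,6): print(v,[tuple(P[v,u].round().astype(int)) for u in (195,210,225,240,255)])
E
```

```text
205 [(np.int64(587), np.int64(109), np.int64(139)), (np.int64(587), np.int64(85), np.int64(153)), (np.int64(589), np.int64(63), np.int64(150)), (np.int64(592), np.int64(40), np.int64(148)), (np.int64(595), np.int64(18), np.int64(146))]
211 [(np.int64(575), np.int64(106), np.int64(154)), (np.int64(577), np.int64(84), np.int64(155)), (np.int64(580), np.int64(62), np.int64(152)), (np.int64(582), np.int64(39), np.int64(151)), (np.int64(585), np.int64(17), np.int64(150))]
217 [(np.int64(565), np.int64(104), np.int64(161)), (np.int64(568), np.int64(82), np.int64(156)), (np.int64(570), np.int64(60), np.int64(157)), (np.int64(573), np.int64(38), np.int64(156)), (np.int64(576), np.int64(16), np.int64(152))]
223 [(np.int64(557), np.int64(103), np.int64(157)), (np.int64(559), np.int64(81), np.int64(156)), (np.int64(561), np.int64(59), np.int64(161)), (np.int64(564), np.int64(37), np.int64(157)), (np.int64(566), np.int64(15), np.int64(155))]
229 [(np.int64(548), np.int64(102), np.int64(157)), (np.int64(567), np.int64(94), np.int64(0)), (np.int64(566), np.int64(65), np.int64(37)), (np.int64(555),
[... 1669 characters left out ...]
4(9), np.int64(170))]
277 [(np.int64(480), np.int64(110), np.int64(1)), (np.int64(483), np.int64(84), np.int64(2)), (np.int64(486), np.int64(58), np.int64(2)), (np.int64(488), np.int64(32), np.int64(2)), (np.int64(488), np.int64(8), np.int64(170))]
283 [(np.int64(470), np.int64(109), np.int64(-1)), (np.int64(473), np.int64(83), np.int64(0)), (np.int64(475), np.int64(57), np.int64(2)), (np.int64(478), np.int64(30), np.int64(0)), (np.int64(481), np.int64(4), np.int64(1))]
289 [(np.int64(460), np.int64(108), np.int64(3)), (np.int64(463), np.int64(82), np.int64(4)), (np.int64(465), np.int64(56), np.int64(0)), (np.int64(468), np.int64(29), np.int64(0)), (np.int64(470), np.int64(3), np.int64(-2))]
```

View pics/crop.png

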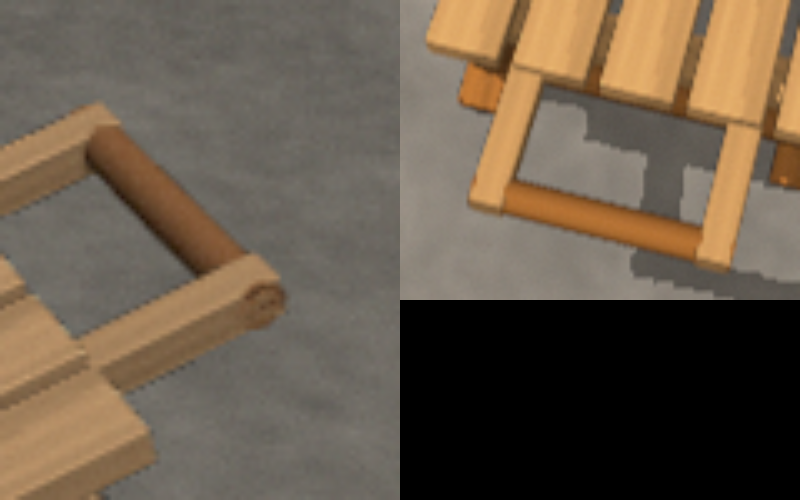

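```bash
python3 - <<'E'
from h import *
def ray(n,u,v):
    K,Rm,t=cam(n);return t,Rm@np.linalg.solve(K,[u,v,1.])
def tri(a,b):
    A=[];B=[]
    t1,d1=ray('top',*a);t2,d2=ray('scene',*b)
    s=np.linalg.lstsq(np.c_[d1,-d2],t2-t1,rcond=None)[0]
    p,q=t1+s[0]*d1,t2+s[1]*d2; return (p+q)/2,np.linalg.norm(p-q)
L,e1=tri((192.2,259),(334.5,183.5));Rr,e2=tri((250,272.2),(310.6,158.6))
print('L',L.round(1),e1,'R',Rr.round(1),e2)
c=(L+Rr)/2;ax=(L-Rr);print('len',np.linalg.norm(ax));ax[2]=0;ax/=np.linalg.norm(ax);print('c',c,'y axis',ax)
# depth check
z=np.load('pics/top0.npz');K,Rm,t=cam('top');P=cloud(K,Rm,t,z['d'])
q=[]
for u in np.arange(200,246):
    v=259+(u-192.2)*13.2/57.8; q.append(P[int(round(v)),u])
q=np.array(q);print('depth bar top median',np.median(q,0))
# board plane from slats
x=np.array([ax[1],-ax[0],0]);print('x axis',x)
rel=(P-c)@np.stack([x,ax,[0,0,1]],1)
m=(rel[...,0]>65)&(rel[...,0]<215)&(abs(rel[...,1])<90)&(P[...,2]>60)
A=rel[m];s=np.polyfit(A[:,0],A[:,2],1);r=A[:,2]-np.polyval(s,A[:,0]);g=abs(r)<8;s=np.polyfit(A[g,0],A[g,2],1)
q=-np.arctan(s[0]);print('tilt',q,'offset',s[1],'q from z',np.arcsin((c[2]-90)/245))
h=c+245*(np.cos(q)*x-np.sin(q)*np.array([0,0,1]));print('hinge',h)
o=robot.get_obs();w=o['tool_rot'];T=R.from_quat([w[1],w[2],w[3],w[0]]).as_matrix();print(T.round(3))
ty=T[:,1];print('tool y yaw',np.degrees(np.arctan2(ty[1],ty[0])),'board x yaw',np.degrees(np.arctan2(x[1],x[0])))
print('delta in tool',T.T@(c-o['tool_pos']))
E
```

```text
L [505.2  99.1 163.7] 2.494824462253944 R [493.2  16.2 162.2] 2.3938338846237452
len 83.82753285726069
c [499.21691419  57.64475205 162.95988932] y axis [0.14386171 0.9895978  0.        ]
depth bar top median [498.71514727  55.1287535  170.10525282]
x axis [ 0.9895978  -0.14386171  0.        ]
tilt 0.2952856396850091 offset 14.716636036453563 q from z 0.3023825121909852
hinge [731.17484736  23.92411738  91.66167028]
[[-0.917  0.399 -0.001]
 [ 0.399  0.917 -0.001]
 [ 0.    -0.002 -1.   ]]
tool y yaw 66.46233015598845 board x yaw -8.271369144385448
delta in tool [-434.73933264 -372.15470255   67.87877836]
```

```bash
python3 - <<'E'
from h import *
d=np.array([499.2-249.3,57.6-572.5]);n=10
for i in range(n):
    a=np.radians(66.46-7.48*i); ty=np.array([np.cos(a),np.sin(a)]);tx=np.array([-ty[1],ty[0]])
    # tool x = from T: (-.917,.399) = (-sin,cos)
    s=d/n/100; print((s@tx).round(2),(s@ty).round(2))
E
```

```text
-0.43 -0.37
-0.48 -0.31
-0.52 -0.25
-0.54 -0.18
-0.56 -0.11
-0.57 -0.03
-0.57 0.04
-0.56 0.12
-0.54 0.19
-0.51 0.26
```

Call:
play_rows --rows '[{"linear":[-0.43,-0.37,0],"turn":0.93},{"linear":[-0.48,-0.31,0],"turn":0.93},{"linear":[-0.52,-0.25,0],"turn":0.93},{"linear":[-0.54,-0.18,0],"turn":0.93},{"linear":[-0.56,-0.11,0],"turn":0.93},{"linear":[-0.57,-0.03,0],"turn":0.93},{"linear":[-0.57,0.04,0],"turn":0.93},{"linear":[-0.56,0.12,0],"turn":0.93},{"linear":[-0.54,0.19,0],"turn":0.93},{"linear":[-0.51,0.26,0],"turn":0.93}]' --gripper 0.5 --newtons 40

```text
time_s: 1.35
tool_pos: [494.9, 41.6, 227.1]
tool_rot: [0.0, 0.766, 0.643, -0.003]
ft_force: [0.9, 0.1, -0.6]
opening: 42.5
```

```bash
cat >> h.py <<'E'
X=np.array([.9896,-.1439,0]);Y=np.array([.1439,.9896,0]);HG=np.array([731.3,24.,90.5])
def barat(q): return HG+245*(-np.cos(q)*X+np.sin(q)*np.array([0,0,1]))
def delta(target,o):
    w=o['tool_rot'];T=R.from_quat([w[1],w[2],w[3],w[0]]).as_matrix()
    print('t',round(o['time_s'],2),'tool',o['tool_pos'].round(1),'F',o['ft_force'].round(1),'op',round(o['opening'],1),'yaw',np.degrees(np.arctan2(T[1,1],T[0,1])).round(2))
    print('delta tool mm',(T.T@(target-o['tool_pos'])).round(1))
E
python3 - <<'E'
from h import *
p,d,o=grab('wrist','w0');o=robot.get_obs();delta(barat(.3),o)
K,Rm,t=cam('wrist',o);
for q in(barat(.3),barat(.3)+42*Y,barat(.3)-42*Y):
    c=K@(Rm.T@(q-t));print(c[:2]/c[2]);cv2.circle(p,tuple(int(v) for v in c[:2]/c[2]),3,(255,0,255),-1)
cv2.imwrite('pics/w0a.png',p[:,:,::-1])
E
```

```text
t 1.4 tool [497.3  35.3 227.1] F [ 0.2 -5.7  0.6] op 43.1 yaw -10.44
delta tool mm [23.  -1.7 64. ]
[249.7959033  171.20774414]
[246.89159297 102.74243028]
[252.3820713  232.17326902]
```

View pics/w0a.png

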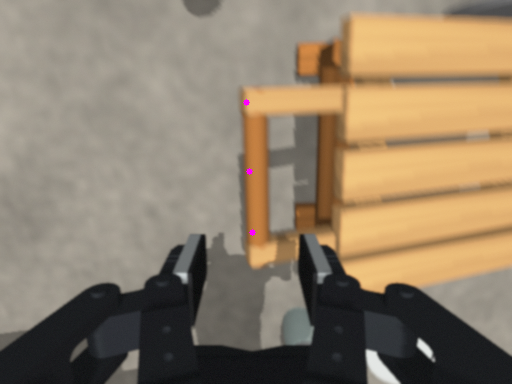

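The wrist view shows the bar at about px (257,115)-(257,240). My projected points (magenta, x about 249) are slightly left of it, and the tool was still moving when I took it. I'll correct and look again at rest.

Call:
play_rows --rows '[{"linear":[0.24,0,0],"turn":-0.27},{"linear":[0,0,0],"turn":0},{"linear":[0,0,0],"turn":0}]'

```text
time_s: 1.78
tool_pos: [501.3, 59.0, 225.8]
tool_rot: [0.002, 0.756, 0.654, -0.004]
ft_force: [-0.6, 0.9, -0.6]
opening: 42.7
```

```bash
python3 - <<'E'
from h import *
p,d,o=grab('wrist','w1');delta(barat(.3),o)
K,Rm,t=cam('wrist',o);hsv=cv2.cvtColor(p,cv2.COLOR_RGB2HSV)
P=cloud(K,Rm,t,d);c0=barat(.3)
rel=(P-c0)@np.stack([X,Y,[0,0,1]],1)
m=(abs(rel[...,0])<14)&(abs(rel[...,1])<50)&(abs(rel[...,2])<14)
for y in range(-45,46,10):
    A=rel[m&(abs(rel[...,1]-y)<3)];print(y,len(A),A[:,0].min().round(1) if len(A) else '',A[:,0].max().round(1) if len(A) else '',np.percentile(A[:,2],95).round(1) if len(A) else '')
for q in(c0,c0+42*Y,c0-42*Y):
    c=K@(Rm.T@(q-t));cv2.circle(p,tuple(int(v) for v in c[:2]/c[2]),3,(255,0,255),-1)
cv2.imwrite('pics/w1a.png',p[:,:,::-1])
E
```

```text
t 1.77 tool [501.3  59.  225.8] F [-0.6  0.9 -0.6] op 42.7 yaw -8.29
delta tool mm [-1.  -1.2 62.9]
-45 306 -9.9 13.9 6.1
-35 180 -8.2 7.0 5.5
-25 183 -8.0 6.9 5.2
-15 192 -7.9 6.8 5.3
-5 205 -8.4 6.8 5.5
5 221 -8.3 7.4 5.4
15 229 -8.1 7.3 5.3
25 234 -8.0 7.3 5.5
35 249 -8.6 7.2 5.6
45 366 -9.8 13.8 6.3
```

View pics/w1a.png

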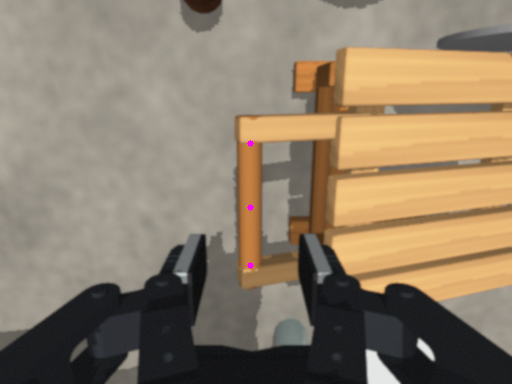

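The magenta points lie on the bar axis (px (250,143)-(250,265)) and the jaws straddle it, so I descend and grip.

Call:
play_rows --rows '[{"linear":[-0.01,-0.01,0.28],"turn":0},{"linear":[0,0,0.28],"turn":0},{"linear":[0,0,0.26],"turn":0},{"linear":[0,0,0],"turn":0},{"linear":[0,0,0],"turn":0}]'

```text
time_s: 2.45
tool_pos: [499.6, 61.1, 144.0]
tool_rot: [0.003, 0.754, 0.657, -0.003]
ft_force: [0.2, 0.0, 0.5]
opening: 42.9
```

```bash
python3 - <<'E'
from h import *
delta(barat(.3)+[0,0,-19],robot.get_obs())
E
```

```text
t 2.45 tool [499.6  61.1 144. ] F [0.2 0.  0.5] op 42.9 yaw -7.85
delta tool mm [-3.3  0.6  0.1]
```

Call:
play_rows --rows '[{"linear":[-0.03,0,0],"turn":0.05},{"linear":[0,0,0],"turn":0},{"linear":[0,0,0],"turn":0},{"linear":[0,0,0],"turn":0}]' --gripper 0 --newtons 50

```text
time_s: 2.95
tool_pos: [499.4, 58.1, 146.6]
tool_rot: [0.004, 0.756, 0.654, -0.003]
ft_force: [-1.2, 0.3, -0.7]
opening: 13.9
```

```bash
cat > arc.py <<'E'
import sys
from h import *
o=robot.get_obs();off=[float(v) for v in sys.argv[4:7]] if len(sys.argv)>4 else [0,0,-19]
q0,q1,n=float(sys.argv[1]),float(sys.argv[2]),int(sys.argv[3])
g=o['tool_pos']+[0,0,19]; r=g-HG; a=r@X;print('bar rel hinge x,y,z',(r@X).round(1),(r@Y).round(1),r[2].round(1),'radius',np.hypot(a,r[2]).round(1),'q',np.arctan2(r[2],-a).round(3))
delta(barat(q0)+off,o)
w=o['tool_rot'];T=R.from_quat([w[1],w[2],w[3],w[0]]).as_matrix()
qs=np.linspace(q0,q1,n+1);B=np.array([barat(q) for q in qs])
print((np.diff(B,axis=0)@T/100).round(3).tolist())
E
python3 arc.py 0.3 0.72 9
```

```text
bar rel hinge x,y,z -234.4 0.3 75.1 radius 246.1 q 0.31
t 2.95 tool [499.4  58.1 146.6] F [-1.2  0.3 -0.7] op 13.9 yaw -8.25
delta tool mm [-0.3  0.3  2.7]
[[-0.001, 0.037, -0.108], [-0.001, 0.042, -0.106], [-0.001, 0.046, -0.104], [-0.001, 0.051, -0.102], [-0.001, 0.056, -0.1], [-0.001, 0.061, -0.097], [-0.001, 0.065, -0.094], [-0.001, 0.069, -0.091], [-0.001, 0.074, -0.088]]
```

Call:
play_rows --rows '[{"linear":[0,0.04,-0.11],"turn":0},{"linear":[0,0.04,-0.11],"turn":0},{"linear":[0,0.05,-0.1],"turn":0}]'

```text
time_s: 3.32
tool_pos: [511.3, 56.4, 178.9]
tool_rot: [0.002, 0.756, 0.654, -0.004]
ft_force: [-3.4, -0.6, -2.8]
opening: 14.2
```

```bash
python3 arc.py 0.42 0.84 9
```

```text
bar rel hinge x,y,z -222.4 0.4 107.4 radius 247.0 q 0.45
t 3.33 tool [511.3  56.4 178.9] F [-3.4 -0.6 -2.8] op 14.2 yaw -8.25
delta tool mm [-0.3 -1.3  7.5]
[[-0.001, 0.049, -0.103], [-0.001, 0.054, -0.101], [-0.001, 0.058, -0.098], [-0.001, 0.063, -0.096], [-0.001, 0.067, -0.093], [-0.001, 0.071, -0.089], [-0.001, 0.075, -0.086], [-0.001, 0.079, -0.082], [-0.001, 0.083, -0.078]]
```

Call:
play_rows --rows '[{"linear":[0,0.055,-0.1],"turn":0},{"linear":[0,0.06,-0.1],"turn":0},{"linear":[0,0.06,-0.1],"turn":0},{"linear":[0,0.065,-0.095],"turn":0},{"linear":[0,0.07,-0.09],"turn":0},{"linear":[0,0.075,-0.09],"turn":0},{"linear":[0,0.08,-0.085],"turn":0}]'

```text
time_s: 4.2
tool_pos: [558.4, 49.6, 250.1]
tool_rot: [0.0, 0.756, 0.654, -0.007]
ft_force: [-7.7, -0.7, 2.8]
opening: 14.4
```

```bash
python3 arc.py 0.8 1.2 8; python3 - <<'E'
from h import *
ims=[grab(n,n+'1')[0] for n in('scene','top')]
cv2.imwrite('pics/both1.png',cv2.resize(np.hstack(ims),(800,300))[:,:,::-1])
E
```

```text
bar rel hinge x,y,z -174.8 0.5 178.6 radius 249.9 q 0.796
t 4.2 tool [558.4  49.6 250.1] F [-7.7 -0.7  2.8] op 14.4 yaw -8.25
delta tool mm [-0.4  4.1  2.8]
[[-0.001, 0.089, -0.084], [-0.001, 0.093, -0.079], [-0.001, 0.097, -0.075], [-0.001, 0.101, -0.07], [-0.001, 0.104, -0.064], [-0.001, 0.107, -0.059], [-0.001, 0.11, -0.054], [-0.001, 0.113, -0.048]]
```

View pics/both1.png

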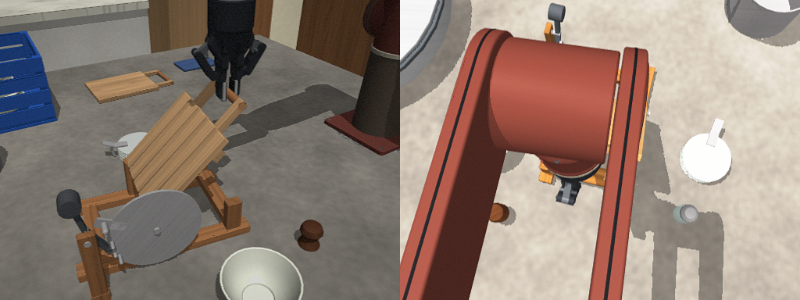

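The scene view shows the bar held in the jaws at about (232,95), the board tilted about 0.8, and the pawl weight still up at (68,203). I continue the arc to about 1.2.

Call:
play_rows --rows '[{"linear":[0,0.11,-0.085],"turn":0},{"linear":[0,0.105,-0.08],"turn":0},{"linear":[0,0.105,-0.075],"turn":0},{"linear":[0,0.105,-0.07],"turn":0}]'

```text
time_s: 4.8
tool_pos: [600.7, 43.6, 286.5]
tool_rot: [0.0, 0.756, 0.655, -0.008]
ft_force: [-3.0, -1.1, -1.9]
opening: 13.9
```

```bash
python3 arc.py 1.0 1.2 4
```

```text
bar rel hinge x,y,z -132.0 0.6 215.0 radius 252.3 q 1.02
t 4.8 tool [600.7  43.6 286.5] F [-3.  -1.1 -1.9] op 13.9 yaw -8.23
delta tool mm [-0.5 -0.2  8.9]
[[-0.001, 0.104, -0.065], [-0.001, 0.107, -0.059], [-0.001, 0.11, -0.054], [-0.001, 0.113, -0.048]]
```

Call:
play_rows --rows '[{"linear":[0,0.11,-0.04],"turn":0},{"linear":[0,0.11,-0.04],"turn":0},{"linear":[0,0.11,-0.04],"turn":0},{"linear":[0,0.1,-0.03],"turn":0},{"linear":[0,0,0],"turn":0}]'

```text
time_s: 5.42
tool_pos: [646.9, 37.0, 311.2]
tool_rot: [0.004, 0.756, 0.654, -0.005]
ft_force: [-3.3, -0.4, -0.4]
opening: 14.1
```

```bash
python3 arc.py 1.2 0.8 8; python3 - <<'E'
from h import *
p=grab('scene','scene2')[0]
cv2.imwrite('pics/s2.png',p[:,:,::-1])
E
```

```text
bar rel hinge x,y,z -85.4 0.7 239.7 radius 254.5 q 1.229
t 5.42 tool [646.9  37.  311.2] F [-3.3 -0.4 -0.4] op 14.1 yaw -8.24
delta tool mm [-0.5 -3.4 11.4]
[[0.001, -0.113, 0.047], [0.001, -0.11, 0.053], [0.001, -0.108, 0.058], [0.001, -0.105, 0.064], [0.001, -0.101, 0.069], [0.001, -0.098, 0.074], [0.001, -0.094, 0.079], [0.001, -0.09, 0.083]]
```

View pics/s2.png

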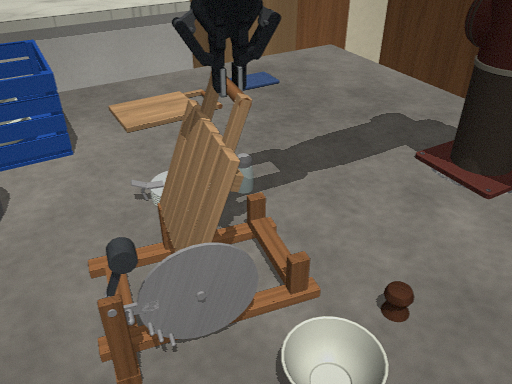

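The scene view shows the board nearly upright with the bar near the fingertips at (232,90). The pawl weight has swung from (80,265) to (122,255), over its pivot. I push down about 10 mm to reseat the bar in the pads and check the force.

Call:
play_rows --rows '[{"linear":[0,0,0.06],"turn":0},{"linear":[0,0,0.06],"turn":0},{"linear":[0,0,0],"turn":0}]'

```text
time_s: 5.85
tool_pos: [648.8, 36.7, 311.5]
tool_rot: [0.009, 0.756, 0.654, 0.001]
ft_force: [3.9, -1.1, -14.4]
opening: 13.6
```

```bash
python3 arc.py 1.2 0.8 8; python3 - <<'E'
from h import *
p=grab('scene','scene3')[0]
a=p[220:360,80:220];b=p[30:170,150:290]
cv2.imwrite('pics/s3.png',cv2.resize(np.hstack([a,b]),(800,400))[:,:,::-1])
E
```

```text
bar rel hinge x,y,z -83.5 0.7 240.0 radius 254.1 q 1.236
t 5.85 tool [648.8  36.7 311.5] F [  3.9  -1.1 -14.4] op 13.6 yaw -8.23
delta tool mm [-0.5 -5.5 11.6]
[[0.001, -0.114, 0.045], [0.001, -0.111, 0.051], [0.001, -0.109, 0.057], [0.001, -0.106, 0.062], [0.001, -0.102, 0.067], [0.001, -0.099, 0.072], [0.001, -0.095, 0.077], [0.001, -0.091, 0.082]]
```

View pics/s3.png

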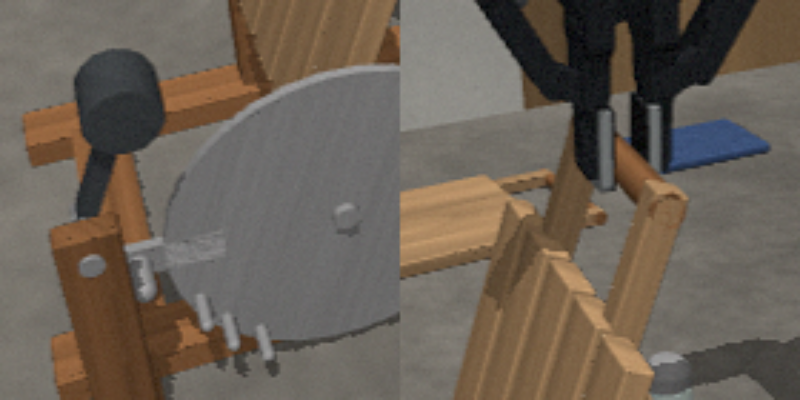

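The left crop shows the pawl weight leaning just past its pivot, with the disc's striker tab next to it. The right crop shows the bar between the pads. I check the true tilt from the slat plane.

```bash
cat > tilt.py <<'E'
from h import *
def tilt(tag,n='scene'):
    z=np.load(f'pics/{tag}.npz');P=cloud(*cam(n),z['d']);rel=(P-HG)@np.stack([X,Y,[0,0,1]],1)
    hsv=cv2.cvtColor(z['p'],cv2.COLOR_RGB2HSV)
    m=(hsv[...,0]<25)&(hsv[...,1]>80)&(abs(rel[...,1])<85)&(rel[...,2]>-20)&(rel[...,2]<220)&(rel[...,0]<40)&(rel[...,0]>-215)
    A=rel[m][:,[0,2]];r=np.hypot(*A.T);A=A[(r>50)&(r<185)]
    best=max(np.linspace(-.1,1.35,291),key=lambda q:sum(abs(A@[np.sin(q),np.cos(q)]-14.7+6)<6) ) # either face tolerant
    d=A@[np.sin(best),np.cos(best)];A=A[abs(d-8.7)<9];c=A-A.mean(0);v=np.linalg.svd(c,full_matrices=False)[2][0]
    print(tag,'tilt',best.round(3),np.arctan2(abs(v[1]),abs(v[0])).round(3),len(A))
if __name__=='__main__':
    import sys
    for t in sys.argv[1:]: tilt(t)
E
python3 tilt.py scene0 scene1 scene2 scene3
```

```text
scene0 tilt 0.325 0.295 6291
scene1 tilt 0.8 0.778 6208
scene2 tilt 1.225 1.217 4320
scene3 tilt 1.235 1.223 4273
```

Tilt is about 1.22 by vision and 1.23 by kinematics, past the 1.1 throw point. Now I lower along the arc, biased slightly inward.

Call:
play_rows --rows '[{"linear":[0,-0.11,0.06],"turn":0},{"linear":[0,-0.11,0.07],"turn":0},{"linear":[0,-0.11,0.07],"turn":0},{"linear":[0,-0.105,0.08],"turn":0}]'

```text
time_s: 6.4
tool_pos: [609.9, 42.3, 291.9]
tool_rot: [0.016, 0.756, 0.654, 0.007]
ft_force: [-6.4, -0.6, 13.7]
opening: 13.7
```

```bash
python3 arc.py 1.0 0.6 8;python3 -c "
from h import *
grab('scene','scene4')"; python3 tilt.py scene4
```

```text
bar rel hinge x,y,z -122.8 0.7 220.4 radius 252.3 q 1.063
t 6.4 tool [609.9  42.3 291.9] F [-6.4 -0.6 13.7] op 13.7 yaw -8.22
delta tool mm [ -0.5 -10.1  13.9]
[[0.001, -0.104, 0.065], [0.001, -0.1, 0.07], [0.001, -0.097, 0.075], [0.001, -0.093, 0.08], [0.001, -0.089, 0.085], [0.001, -0.084, 0.089], [0.001, -0.08, 0.093], [0.001, -0.075, 0.097]]
scene4 tilt 1.065 1.045 5290
```

Call:
play_rows --rows '[{"linear":[0,-0.1,0.065],"turn":0},{"linear":[0,-0.1,0.075],"turn":0},{"linear":[0,-0.1,0.075],"turn":0},{"linear":[0,-0.095,0.085],"turn":0}]'

```text
time_s: 6.95
tool_pos: [570.6, 48.0, 261.5]
tool_rot: [0.018, 0.756, 0.655, 0.009]
ft_force: [-7.7, -0.4, 8.6]
opening: 13.9
```

```bash
python3 arc.py 0.85 0.4 9;python3 -c "
from h import *
grab('scene','scene5')"; python3 tilt.py scene5
```

```text
bar rel hinge x,y,z -162.5 0.6 190.0 radius 250.0 q 0.863
t 6.95 tool [570.6  48.  261.5] F [-7.7 -0.4  8.6] op 13.9 yaw -8.18
delta tool mm [-0.5  0.6  6. ]
[[0.001, -0.093, 0.08], [0.001, -0.089, 0.084], [0.001, -0.085, 0.088], [0.001, -0.08, 0.093], [0.001, -0.076, 0.096], [0.001, -0.071, 0.1], [0.001, -0.066, 0.103], [0.001, -0.06, 0.107], [0.001, -0.055, 0.11]]
scene5 tilt 0.87 0.843 6071
```

Tilt is 0.85. Next I go through the top notch in small steps.

Call:
play_rows --rows '[{"linear":[0,-0.09,0.08],"turn":0},{"linear":[0,-0.09,0.085],"turn":0},{"linear":[0,-0.085,0.09],"turn":0}]'

```text
time_s: 7.38
tool_pos: [542.6, 51.9, 230.7]
tool_rot: [0.017, 0.756, 0.655, 0.009]
ft_force: [1.6, -0.6, -0.9]
opening: 14.1
```

```bash
python3 arc.py 0.7 0.3 8;python3 -c "
from h import *
grab('scene','scene6')"; python3 tilt.py scene6
```

```text
bar rel hinge x,y,z -190.7 0.5 159.2 radius 248.4 q 0.695
t 7.38 tool [542.6  51.9 230.7] F [ 1.6 -0.6 -0.9] op 14.1 yaw -8.17
delta tool mm [-0.5  3.3  1.5]
[[0.001, -0.08, 0.093], [0.001, -0.075, 0.097], [0.001, -0.07, 0.1], [0.001, -0.065, 0.104], [0.001, -0.06, 0.107], [0.001, -0.055, 0.11], [0.001, -0.049, 0.112], [0.001, -0.043, 0.115]]
scene6 tilt 0.7 0.676 6398
```

Past the top notch (0.84) and tracking freely, with low force. The pawl is clear, so I continue.

Call:
play_rows --rows '[{"linear":[0,-0.075,0.095],"turn":0},{"linear":[0,-0.07,0.1],"turn":0},{"linear":[0,-0.065,0.1],"turn":0},{"linear":[0,-0.06,0.105],"turn":0}]'

```text
time_s: 7.92
tool_pos: [514.0, 56.0, 185.2]
tool_rot: [0.016, 0.756, 0.655, 0.008]
ft_force: [2.4, 1.2, -0.1]
opening: 14.1
```

```bash
python3 arc.py 0.5 0 9;python3 -c "
from h import *
grab('scene','scene7')"; python3 tilt.py scene7
```

```text
bar rel hinge x,y,z -219.6 0.4 113.7 radius 247.3 q 0.478
t 7.92 tool [514.   56.  185.2] F [ 2.4  1.2 -0.1] op 14.1 yaw -8.15
delta tool mm [-0.5  4.8 -3.6]
[[0.001, -0.066, 0.119], [0.001, -0.059, 0.122], [0.001, -0.052, 0.126], [0.001, -0.045, 0.128], [0.001, -0.038, 0.131], [0.001, -0.031, 0.133], [0.001, -0.024, 0.134], [0.001, -0.016, 0.135], [0.001, -0.009, 0.136]]
scene7 tilt 0.48 0.456 6460
```

Call:
play_rows --rows '[{"linear":[0,-0.055,0.11],"turn":0},{"linear":[0,-0.05,0.11],"turn":0},{"linear":[0,-0.04,0.115],"turn":0},{"linear":[0,-0.035,0.115],"turn":0}]'

```text
time_s: 8.48
tool_pos: [496.1, 58.5, 135.3]
tool_rot: [0.016, 0.756, 0.655, 0.008]
ft_force: [3.6, 0.8, -2.5]
opening: 14.0
```

```bash
python3 arc.py 0.25 0 5;python3 -c "
from h import *
grab('scene','scene8')"; python3 tilt.py scene8
```

```text
bar rel hinge x,y,z -237.8 0.3 63.8 radius 246.2 q 0.262
t 8.47 tool [496.1  58.5 135.3] F [ 3.6  0.8 -2.5] op 14.0 yaw -8.15
delta tool mm [-0.3  0.3  3.2]
[[0.001, -0.031, 0.118], [0.001, -0.025, 0.12], [0.001, -0.019, 0.121], [0.001, -0.013, 0.122], [0.001, -0.007, 0.122]]
scene8 tilt 0.27 0.238 6176
```

Call:
play_rows --rows '[{"linear":[0,-0.03,0.11],"turn":0},{"linear":[0,-0.025,0.11],"turn":0},{"linear":[0,-0.02,0.11],"turn":0},{"linear":[0,-0.01,0.09],"turn":0}]'

```text
time_s: 9.02
tool_pos: [489.4, 59.5, 88.8]
tool_rot: [0.016, 0.756, 0.655, 0.009]
ft_force: [2.7, 2.1, -0.5]
opening: 13.9
```

```bash
python3 arc.py 0 0 1;python3 -c "
from h import *
grab('scene','scene9')"; python3 tilt.py scene9
```

```text
bar rel hinge x,y,z -244.5 0.3 17.3 radius 245.1 q 0.071
t 9.03 tool [489.4  59.5  88.8] F [ 2.7  2.1 -0.5] op 13.9 yaw -8.16
delta tool mm [-0.2 -1.1 17.3]
[[0.0, 0.0, 0.0]]
scene9 tilt 0.075 0.04 5636
```

Call:
play_rows --rows '[{"linear":[0,0,0.05],"turn":0},{"linear":[0,0,0.05],"turn":0},{"linear":[0,0,0.04],"turn":0},{"linear":[0,0,0.03],"turn":0}]'

```text
time_s: 9.57
tool_pos: [489.3, 59.5, 78.8]
tool_rot: [0.015, 0.755, 0.655, 0.007]
ft_force: [-15.6, 1.9, 29.4]
opening: 14.2
```

```bash
python3 arc.py 0 0 1;python3 -c "
from h import *
grab('scene','scene10')"; python3 tilt.py scene10
```

```text
bar rel hinge x,y,z -244.6 0.3 7.3 radius 244.7 q 0.03
t 9.57 tool [489.3  59.5  78.8] F [-15.6   1.9  29.4] op 14.2 yaw -8.1
delta tool mm [-0.2 -0.6  7.3]
[[0.0, 0.0, 0.0]]
scene10 tilt 0.03 0.001 5467
```

The board is flat (vision tilt 0.001) and contact force is up. I relax, open partway and retract.

Call:
play_rows --rows '[{"linear":[0,0,-0.01],"turn":0},{"linear":[0,0,0],"turn":0}]'

```text
time_s: 9.88
tool_pos: [489.1, 59.5, 80.2]
tool_rot: [0.015, 0.755, 0.655, 0.007]
ft_force: [3.1, 2.0, -1.5]
opening: 14.0
```

Call:
play_rows --rows '[{"linear":[0,0,0],"turn":0},{"linear":[0,0,0],"turn":0},{"linear":[0,0,0],"turn":0},{"linear":[0,0,0],"turn":0}]' --gripper 0.45

```text
time_s: 10.38
tool_pos: [487.4, 58.7, 78.3]
tool_rot: [0.014, 0.755, 0.655, 0.005]
ft_force: [0.7, 0.2, 0.5]
opening: 38.5
```

Call:
play_rows --rows '[{"linear":[0,0,-0.2],"turn":0},{"linear":[0,0,-0.3],"turn":0},{"linear":[0,0,-0.4],"turn":0},{"linear":[0,-0.2,-0.4],"turn":0},{"linear":[0,-0.4,-0.2],"turn":0},{"linear":[0,0,0],"turn":0},{"linear":[0,0,0],"turn":0}]'

```text
time_s: 11.25
tool_pos: [422.5, 69.1, 230.9]
tool_rot: [0.013, 0.755, 0.655, 0.004]
ft_force: [-0.2, -0.6, -0.7]
opening: 38.6
```

```bash
python3 - <<'E'
from h import *
p=grab('scene','scene11')[0]; o=robot.get_obs();print(o['tool_pos'],o['ft_force'],o['time_s'])
E
python3 tilt.py scene11
```

```text
[422.50123035  69.13739601 230.75258513] [ 0.73322035 -0.05430266  0.48243492] 11.3
scene11 tilt 0.03 0.0 5468
```

View pics/scene11.png

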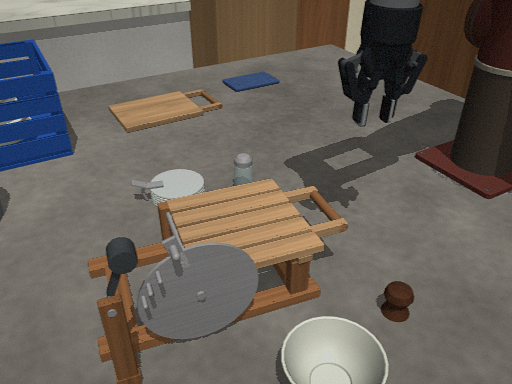

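The board lies flat on its stand, with the bar at (328,208). The pawl weight is tipped and clear at (121,255), and the gripper is well away. I hand in.

```bash
python3 -c "
from workcell import robot
print(robot.hand_in())"
```

```text
the job is handed in; nothing more can be done
None
```

The draining board now lies flat on its stand with the pawl thrown clear. The arm is well away from it, and the job was handed in at 11.3 s of the 43 s allowed.

I gripped the front bar and raised the board through the notches to a tilt of about 1.22. I then lowered it by hand in small steps until it was flat, let go, and drew the gripper back.

**Last checks:**
- **Tilt:** 0.000 from the slat plane fit. A coarser fit gave 0.03, but it also read about 0.03 high while the board was propped, so I trust the plane fit.
- **Pawl:** the weight is tipped past its pivot and stayed there.
- **Gripper:** wrist force was near 0 N, and the picture shows it clear of the board.

**Things that were off:**
- **Bar slip:** the bar slid several mm toward the fingertips while I was raising it. It never came out of the jaws.
- **Push-down at the top:** I pushed down to reseat the bar, and it did not move. Force was about 14 N.
- **Opening reading:** it showed 14 mm on the 16 mm bar throughout.
- **Seating force:** pressing the board onto the stand briefly read about 33 N at the wrist, below the 120 N limit. I eased it off before letting go.

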